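# Try the lid of a negative case, free its wing catch if it holds, and keep the lid up

### The arm

A 7-joint arm with a two-finger parallel gripper is mounted at the origin on the work surface; the furniture and walls round the work are solid. World frame = base frame: x ahead of the robot, y to its left, z up, the work surface at z = 0. Lengths are in m, angles in rad, forces in N, time in s.
With the tool pointing down it reaches from about 0.425 to 0.925 m from the base axis. Payload 6.8 kg.
Tool frame: the origin (TCP) lies at the very end of the fingers, on their centre line; the grasp point (between the pads) lies r.grasp_offset behind it (r.grasp_offset is the distance from the TCP to the grasp point, in m); z points along the fingers, y is the direction in which the jaws open and shut (so a half turn about z gives the same grasp; the last joint's range is limited). The gripper opens to 85 mm and grips with 20 to 120 N. Pads are 22 mm wide; open, the fingers measure 114 mm over their backs; the gripper's body (76 mm by 85 mm) begins 54 mm behind the grasp point. The pads swing forward as they close: fully open they stand 13 mm farther back than shut.
Start: joints at [-1.414, 0.477, 0.022, 1.555, -0.011, 1.109, -0.083], TCP at [0.177, 0.651, 0.231] pointing down, gripper open.
Joint ranges: [-2.96, 2.96], [-0.34, 2.1], [-1.41, 1.46], [0.24, 2.44], [-1.37, 4.51], [0.17, 1.92], [-2.96, 2.96]. Speed limits (rad/s): [2.39, 2.39, 3.14, 3.14, 3.14, 3.14, 3.14].

### API

Orientations are given as a rotation vector (axis times angle).
In Python, from bench import r gives the robot as it stands.
- The arm moves only by the shell command python3 -m jog 'ROWS' [FORCE]. ROWS is JSON, one flat list of numbers, 7 for each row, row after row: the turn, a rotation vector about the tool's x, y, z normalised to -1 to 1, where 1 is 180 degrees, then the shift along the tool's x, y, z normalised to -1 to 1, where 1 is 200 mm, then the opening, from 0 (shut) to 1 (fully open). In form: [wx, wy, wz, x, y, z, hand, wx, wy, wz, x, y, z, hand, ...]. A call has 1 to 12 rows; each row is the pose to reach, as a shift and turn from the pose measured when the call began, along the tool's axes at that moment, turning the shorter way round; what a row does not reach only later rows make up. A row lasts 1/10 s, in which the tool goes at most 50 mm and 8.59 degrees, less where a joint would pass 70% of its speed; a pose out of reach is approached as far as the arm can. A call with a number of a shift or a turn outside -1 to 1 is refused whole. A call with a gripper value outside its range is refused whole. The fingers move at their own pace and stop on an object; FORCE is the grip in N (left out, the last holds). Time passes only in rows, so rows that repeat a pose let the fingers close. It gives the time, the measured TCP pose, the force and the opening at its end, in the units of the state.
- r.get_obs(): the state, without advancing time (a new reading comes with each control period).
- r.grab_frame(name): name is "scene" or "top" or "wrist"; returns the picture (384x512x3 uint8, red, green, blue); there is no depth.
- r.calibration(name): a dict with "K" (3x3 intrinsics, pixels), "origin" and "rotation" of the camera in the world; the wrist camera has in their place "T_tool_cam" (4x4, takes a point from camera to tool coordinates, whose origin is the TCP and whose axes are the flange's). Camera axes: x right, y up, looking along -z (the intrinsics and any distortion apply to the point x, -y, -z); pixel columns grow to the right and rows downward; lengths in m; the calibration is good to about 2 mm. A picture is of the moment at which its call begins: read the wrist's pose just before it. calibration takes no time and is no camera call.
- r.hand_in(): hands the job in, once; it reports no verdict.
The state is a dict: "clock": time; "joints": joint angles; "qvel": joint speeds; "tau": joint torques, N m; "tcp_pos": TCP position; "orientation": TCP orientation; "contact_force": force on the tool from outside, world axes, zero at the start; "moment": the same for the moment, N m; "grip_width": finger opening in m.
Only numpy, scipy, OpenCV 4.12 (cv2) and the standard library are available. Lean on these libraries where they do the work, as an engineer would, in place of code of your own. Each camera call takes 0.05 s, during which the arm holds its last target.

### The job

A colleague wants a sleeve out of the slate-blue negative case, whose lid will not stay up by itself. Before you turn the black wing catch at all, tug the lid up gently to learn whether the catch is holding it; if it is, turn the wing anticlockwise until the lid comes free, without forcing it. Then swing the lid up to about 40 degrees and finish while still holding it steadily there in the fingers, leaving the weight, the tape dispenser and the pen round the case where they lie.

Things in the scene. Friction and masses are not known exactly. Their poses are not given: they have to be found in the camera images.
- case: slate-blue sheet-steel case for sleeved negatives, 200 (x) x 260 (y) mm, its top 91 mm above the table with the lid shut; it cannot be shifted. Origin: middle of its underside, on the table. Its -x side is the front (blank label card, wing catch near it on the lid), its +x side carries the hinge
- lid (a joint): opening angle of the lid in rad about the hinge line: 0 shut, grows as the front edge rises, stops at 1.25; it falls shut when let go. The lid weighs about 0.5 kg. With the catch caught it still lifts by a play of about 0.02 rad (4 mm at the wing) and is then stopped hard
- lid_hinge (a point): middle of the hinge line at the lid's back edge, 88 mm above the table. The lid turns about this point's y axis; its x axis lies in the lid and points away from the front edge, z out of the lid's top. Lid plate: 203 mm from hinge to front edge, 266 mm wide, 3 mm thick, its top 3 mm above the hinge line
- lid_edge (a point): middle of the lid's front edge, 203 mm from the hinge line, at the height of the plate's underside; a rim 14 mm deep hangs from the plate along the front and both sides
- wing (a joint): turn of the wing catch in the lid, rad, anticlockwise seen from above positive: 0 = cam pointing straight to the front, fully caught; 1.45 = stop, cam well clear. It stays where it is left, against a light friction of about 0.04 Nm. It is found anywhere from 0 to 1.4; the cam leaves the strike somewhere near 0.9, which cannot be seen from outside
- wing_grip (a point): where to grip the black wing's upright blade: on its turning axis, 25 mm above the lid's top, 164 mm from the hinge line, mid-width. Blade: 10 mm thick (point x), 36 mm long (point y), its top 11 mm above this point; a disc of radius 18 mm, 3 mm high, lies under it on the lid. The blade is parallel to the lid's front edge at joint wing = 0, nearly square to it at 1.45
- cam_nose (a point): tip of the steel cam inside the case, fixed to the wing: 31 mm from the wing's axis, at right angles to the blade, 45 mm below wing_grip
- strike: steel plate under the case's front rim, inside, 9 x 72 x 6 mm, origin at its middle; the cam catches under it
- weight_mid (a point): middle of a loose black paper weight with a wooden finger knob, 46 x 76 x 49 mm, 0.7 kg, to the right of the case
- dispenser_mid (a point): middle (36 mm up) of a loose small blue tape dispenser with a cream roll, 122 x 44 x 72 mm, to the left of the case
- pen_mid (a point): middle of a loose blue pen, 11 x 142 x 13 mm, lying in front of the case

How it is judged:
By the outcome, as a careful person would: the job done as asked, in the order asked, and still so for the second after the job is handed in, while the arm keeps its last pose, push and grip.
It also fails if it takes over 40 s, if anything falls off the work surface, if the arm or the gripper's body presses on something with over 40 N, if the wrist force passes 120 N, or if a joint passes its speed limit or range.

## Working session

There is one attempt and no reset: what is moved stays moved. The work goes in short steps, Python scripts to look and compute and a shell command to move; the robot and the scene stay as the last step left them, time stands still between calls to the robot, and variables do not carry over. Pictures are saved under pics/ and viewed, and the job is handed in when it is done.

```bash
ls; mkdir -p pics; python3 - <<'E'
from bench import r
import cv2,json
o=r.get_obs();print(o, r.grasp_offset)
for n in("scene","top","wrist"):
    im=r.grab_frame(n);cv2.imwrite(f"pics/{n}0.png",im[:,:,::-1]);print(n,r.calibration(n))
E
```

```text
pics
{'clock': 0.0, 'joints': array([-1.41408924,  0.47780244,  0.02233297,  1.55648467, -0.01149968,
        1.1093147 , -0.08311116]), 'qvel': array([-0.00027386,  0.00092621, -0.00062923,  0.00081727, -0.00115601,
       -0.0010492 ,  0.00046371]), 'tau': array([ 3.33486760e-04, -5.96466100e+01,  1.60843939e+00, -2.81184608e+01,
        1.24968082e-02,  9.78285796e-03, -5.21581626e-06]), 'tcp_pos': array([0.17651448, 0.65087373, 0.23031001]), 'orientation': array([-4.14703578e-01, -3.11398765e+00,  2.94952653e-03]), 'contact_force': array([ 0.03356145,  0.5849693 , -0.29955686]), 'moment': array([0.0171154 , 0.02392123, 0.03853688]), 'grip_width': 0.08521931644650904} 0.0187
scene {'K': array([[434.55647985,   0.        , 254.41773234],
       [  0.        , 434.55647985, 190.98045749],
       [  0.        ,   0.        ,   1.        ]]), 'origin': array([ 0.09699085, -0.50865624,  0.8154409 ]), 'rotation': array([ 0.82608613, -0.24714896, -0.56502128])}
top {'K': array([[397.67354608,   0.        , 246.71111645],
       [  0.        , 397.67354608, 188.48257818],
       [  0.        ,   0.        ,   1.        ]]), 'origin': array([0.38409112, 0.1667591 , 0.95309293]), 'rotation': array([ 0.12565304, -0.12656524, -1.56582091])}
wrist {'K': array([[288.26989515,   0.        , 260.16518414],
       [  0.        , 288.26989515, 194.38793463],
       [  0.        ,   0.        ,   1.        ]]), 'T_tool_cam': array([[-4.16533308e-04,  9.51742695e-01,  3.06896839e-01,
         7.84023323e-02],
       [ 9.99999885e-01,  4.69996349e-04, -1.00301888e-04,
        -1.23053204e-03],
       [-2.39701983e-04,  3.06896761e-01, -9.51742781e-01,
        -1.41240418e-01],
       [ 0.00000000e+00,  0.00000000e+00,  0.00000000e+00,
         1.00000000e+00]])}
```

View pics/scene0.png

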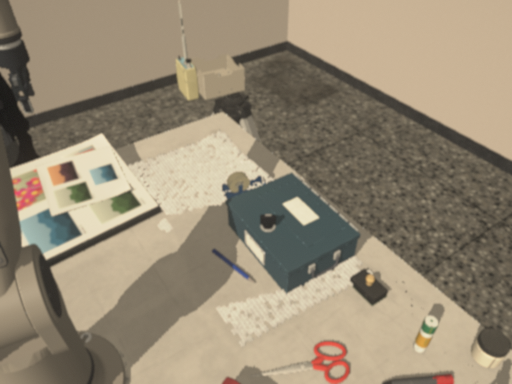

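View pics/top0.png

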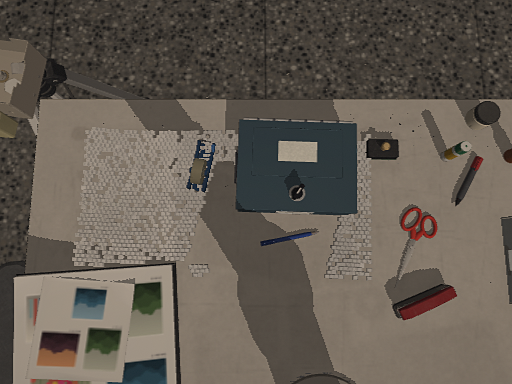

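View pics/wrist0.png

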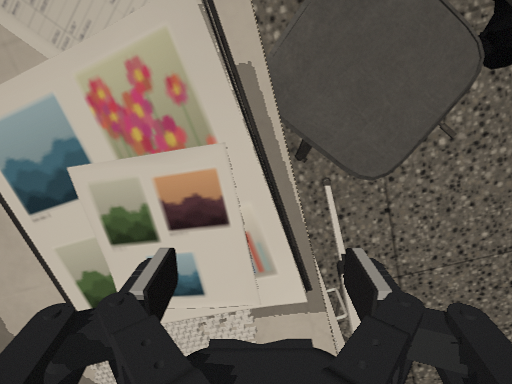

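The top view shows the case (px 236-357, 121-213), wing near (297,192), dispenser at (202,165), weight at (383,149) and pen at (288,238). I'll zoom in next.

```bash
python3 - <<'E'
import cv2
a=cv2.imread('pics/top0.png')[105:225,180:410];cv2.imwrite('pics/topz.png',cv2.resize(a,None,fx=3.4,fy=3.4,interpolation=cv2.INTER_CUBIC))
a=cv2.imread('pics/scene0.png')[165:305,205:395];cv2.imwrite('pics/scenez.png',cv2.resize(a,None,fx=4,fy=4,interpolation=cv2.INTER_CUBIC))
E
```

```text
(no output)
```

View pics/topz.png

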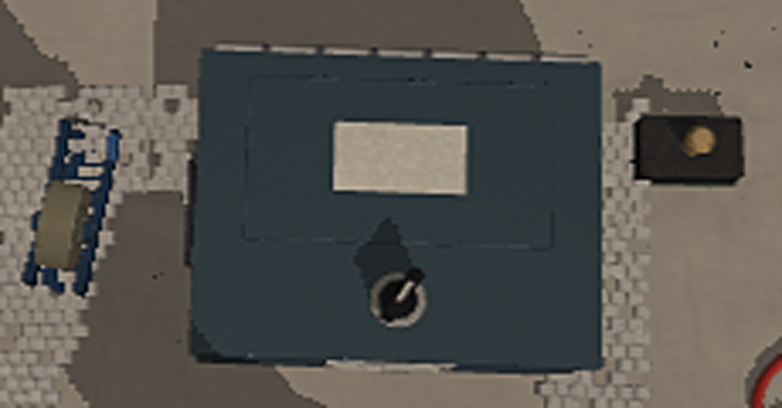

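View pics/scenez.png

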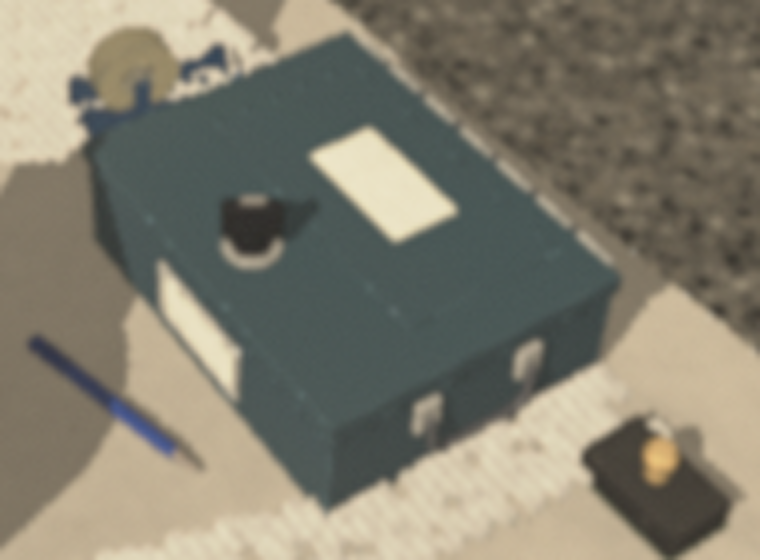

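```bash
cat > h.py <<'E'
import numpy as np,cv2
from scipy.spatial.transform import Rotation as R
from scipy.optimize import least_squares
from bench import r
def cam(name,o=None):
    c=r.calibration(name)
    if name=='wrist':
        T=np.eye(4);T[:3,:3]=R.from_rotvec(o['orientation']).as_matrix();T[:3,3]=o['tcp_pos'];T=T@c['T_tool_cam'];return c['K'],T[:3,:3],T[:3,3]
    rv=np.array(c['rotation']);M=R.from_rotvec(rv).as_matrix() if rv.size==3 else rv
    return c['K'],M,np.array(c['origin'])
def proj(C,P):
    K,M,t=C;p=(np.atleast_2d(P)-t)@M;p=p*[1,-1,-1];q=p@K.T;return q[:,:2]/q[:,2:]
def ray(C,uv,z):
    K,M,t=C;d=np.linalg.inv(K)@[uv[0],uv[1],1];d=M@(d*[1,-1,-1]);return t+d*(z-t[2])/d[2]
def case2w(p,P):
    x,y,a=p;c,s=np.cos(a),np.sin(a);P=np.atleast_2d(P);return np.c_[x+c*P[:,0]-s*P[:,1],y+s*P[:,0]+c*P[:,1],P[:,2]]
E
python3 - <<'E'
from h import *
CT=cam('top');CS=cam('scene')
tz=np.array([[203,48],[601,62],[603,368],[190,357]])/3.4+[180,105]
sz=np.array([[345,35],[620,280],[330,428],[92,152]])/4+[205,165]
for n,C,q in(('top',CT,tz),('scene',CS,sz)):
    P=np.array([ray(C,u,.091) for u in q]);print(n,P.round(4),np.linalg.norm(np.diff(P[[0,1,2,3,0]],axis=0),axis=1))
# lid corners in case frame: back x = hinge h, front h-.203
def res(v):
    p=v[:3];h=.1015
    L=np.array([[h,.133,.091],[h,-.133,.091],[h-.203,-.133,.091],[h-.203,.133,.091]])
    W=case2w(p,L);return np.r_[(proj(CT,W)-tz).ravel(),(proj(CS,W)-sz).ravel()]
s=least_squares(res,[.5,.1,0],loss='soft_l1');print(s.x,res(s.x).round(1))
for n,C,u in(('wing top',CT,np.array([400,297])/3.4+[180,105]),('scene',CS,np.array([251,200])/4+[205,165])):
    print(n,ray(C,u,.127),ray(C,u,.094))
h=.1015
print('wing base',case2w(s.x,[h-.164,0,.091]))
E
```

```text
top [[ 0.6826  0.1824  0.091 ]
 [ 0.6733 -0.0818  0.091 ]
 [ 0.4696 -0.0743  0.091 ]
 [ 0.4763  0.1899  0.091 ]] [0.2643459  0.2038293  0.26426963 0.20640577]
scene [[ 0.6757  0.1771  0.091 ]
 [ 0.6679 -0.0849  0.091 ]
 [ 0.4695 -0.0748  0.091 ]
 [ 0.4787  0.1758  0.091 ]] [0.26214031 0.19866438 0.25070886 0.19709225]
[ 0.57501137  0.05346698 -0.03429217] [-0.2  0.7  0.5  0.6  0.8  0.3  0.  -0.8  0.2 -1.8  0.6 -1.3  0.2  0.5
 -3.2 -3.1]
wing top [0.50984301 0.05932111 0.127     ] [0.51486643 0.05502927 0.094     ]
scene [0.51252226 0.05663196 0.127     ] [0.53244051 0.08372871 0.094     ]
wing base [[0.51254812 0.05560983 0.091     ]]
```

```bash
cat >> h.py <<'E'
WING=np.array([.5125,.0556])
def goal(pos,Rg,o=None):
    o=o or r.get_obs();M=R.from_rotvec(o['orientation']).as_matrix()
    w=R.from_matrix(M.T@Rg).as_rotvec()/np.pi;s=M.T@(np.array(pos)-o['tcp_pos'])/.2
    print('row',w.round(4).tolist(),s.round(4).tolist(),'deg',round(np.linalg.norm(w)*180,1),'m',round(np.linalg.norm(s)*.2,3))
def down(yjaw,tilt=0):
    # tool z down, tool y at world angle yjaw; tilt about case y axis: tool z -> (-sin,0,-cos)
    y=np.array([np.cos(yjaw),np.sin(yjaw),0]);z=np.array([0,0,-1.]);M=np.c_[np.cross(y,z),y,z]
    cy=np.array([np.sin(.034),np.cos(.034),0])
    return R.from_rotvec(cy*tilt).as_matrix()@M
def st():
    o=r.get_obs();M=R.from_rotvec(o['orientation']).as_matrix()
    print('t',round(o['clock'],2),'q',o['joints'].round(2),'p',o['tcp_pos'].round(4),'x',M[:,0].round(3),'y',M[:,1].round(3),'z',M[:,2].round(3),'F',o['contact_force'].round(1),'M',o['moment'].round(2),'w',round(o['grip_width'],4));return o
E
python3 - <<'E'
from h import *
o=st();M=R.from_rotvec(o['orientation']).as_matrix()
goal([.46,.056,.26],M)
for d in (-45,-52+90-90,38,128,-142): print(d);goal([.46,.056,.26],down(np.radians(d)))
E
```

```text
t 0.15 q [-1.41  0.48  0.02  1.56 -0.01  1.11 -0.08] p [0.1765 0.6511 0.2305] x [-0.965  0.262 -0.   ] y [ 0.262  0.965 -0.001] z [-0.    -0.001 -1.   ] F [-0.6  0.6 -0.3] M [ 0.   -0.01 -0.02] w 0.0857
row [0.0, 0.0, 0.0] [-2.1466, -2.501, -0.1436] deg 0.0 m 0.66
-45
row [-0.0002, 0.0005, 0.6657] [-2.1466, -2.501, -0.1436] deg 119.8 m 0.66
-52
row [-0.0002, 0.0005, 0.7046] [-2.1466, -2.501, -0.1436] deg 126.8 m 0.66
38
row [-0.0004, 0.0002, 0.2046] [-2.1466, -2.501, -0.1436] deg 36.8 m 0.66
128
row [-0.0004, -0.0002, -0.2954] [-2.1466, -2.501, -0.1436] deg 53.2 m 0.66
-142
row [-0.0002, -0.0005, -0.7954] [-2.1466, -2.501, -0.1436] deg 143.2 m 0.66
```

```bash
python3 -m jog '[0,0,0,-0.86,-1,-0.14,1, 0,0,0,-0.86,-1,-0.14,1, 0,0,0,-0.86,-1,-0.14,1, 0,0,0,-0.86,-1,-0.14,1, 0,0,0,-0.86,-1,-0.14,1, 0,0,0,-0.86,-1,-0.14,1]'; python3 -c "
from h import *
o=st();goal([.47,.056,.26],down(np.radians(60)))"
```

```text
clock: 0.75
tcp_pos: [0.2932, 0.4079, 0.2592]
orientation: [0.425, 3.112, -0.004]
contact_force: [0.5, -0.3, 0.2]
grip_width: 0.0855
t 0.75 q [-1.16  0.16  0.09  1.93 -0.02  1.05  0.24] p [0.2932 0.4079 0.2592] x [-0.963  0.268 -0.001] y [ 0.268  0.963 -0.002] z [ 0.001 -0.003 -1.   ] F [ 0.5 -0.3  0.2] M [ 0.06 -0.01  0.05] w 0.0855
row [-0.0007, 0.0005, 0.0803] [-1.3237, -1.4582, 0.0015] deg 14.4 m 0.394
```

```bash
python3 -m jog '[0,0,0.04,-0.9,-1,0,1, 0,0,0.04,-0.9,-1,0,1, 0,0,0.04,-0.9,-1,0,1, 0,0,0.04,-0.9,-1,0,1, 0,0,0.04,-0.9,-1,0,1, 0,0,0.04,-0.9,-1,0,1]'; python3 -c "
from h import *
o=st();goal([.47,.056,.26],down(np.radians(60)))"
```

```text
clock: 1.35
tcp_pos: [0.4143, 0.1633, 0.2601]
orientation: [0.626, 3.077, -0.005]
contact_force: [-0.4, 0.3, 1.0]
grip_width: 0.0857
t 1.35 q [-0.84  0.05  0.34  2.06 -0.02  1.03  0.67] p [0.4143 0.1633 0.2601] x [-0.921  0.391 -0.002] y [ 0.391  0.921 -0.003] z [ 0.001 -0.003 -1.   ] F [-0.4  0.3  1. ] M [0.02 0.   0.01] w 0.0857
row [-0.0008, 0.0008, 0.0389] [-0.4661, -0.3849, 0.0026] deg 7.0 m 0.121
```

```bash
python3 -m jog '[0,0,0.04,-0.47,-0.385,0,1, 0,0,0.04,-0.47,-0.385,0,1, 0,0,0.04,-0.47,-0.385,0,1, 0,0,0.04,-0.47,-0.385,0,1, 0,0,0.04,-0.47,-0.385,0,1]'; python3 -c "
from h import *
o=st()
im=r.grab_frame('wrist');cv2.imwrite('pics/w1.png',im[:,:,::-1])
C=cam('wrist',o);print(proj(C,[[*WING,.127],[*WING,.094]]))"
```

```text
clock: 1.85
tcp_pos: [0.4707, 0.0561, 0.2603]
orientation: [0.819, 3.032, -0.004]
contact_force: [0.5, 1.2, -0.5]
grip_width: 0.0855
t 1.85 q [-0.68  0.11  0.47  2.01 -0.05  1.04  0.85] p [0.4707 0.0561 0.2603] x [-0.864  0.503 -0.002] y [ 0.503  0.864 -0.002] z [ 0.001 -0.003 -1.   ] F [ 0.5  1.2 -0.5] M [ 0.05  0.03 -0.01] w 0.0855
[[281.62631992 218.17943268]
 [279.62764799 206.93959553]]
```

View pics/w1.png

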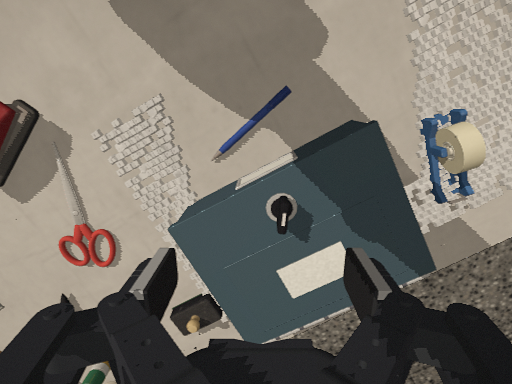

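```bash
python3 - <<'E'
import cv2
a=cv2.imread('pics/w1.png')[180:245,245:320];cv2.imwrite('pics/w1z.png',cv2.resize(a,None,fx=8,fy=8,interpolation=cv2.INTER_CUBIC))
E
```

```text
(no output)
```

View pics/w1z.png

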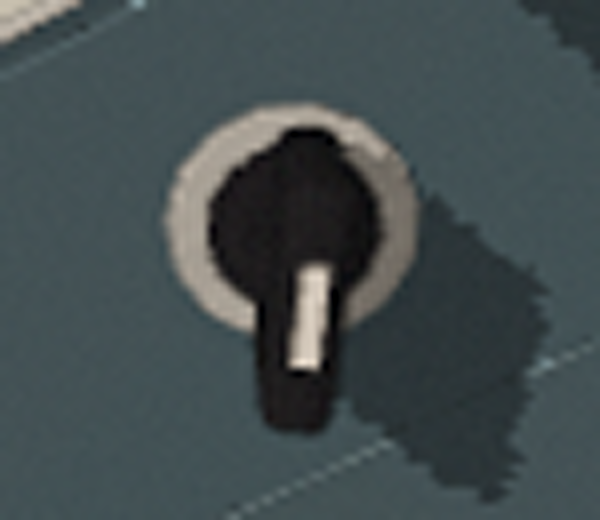

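```bash
python3 - <<'E'
from h import *
o=r.get_obs();C=cam('wrist',o)
f=lambda u,z:ray(C,np.array(u)/8+[245,180],z)
A=f([317,265],.127);B=f([304,368],.127);E1=f([296,430],.127);E2=f([308,135],.127)
print(A,B,E1,E2);d=B-A;print(np.degrees(np.arctan2(d[1],d[0])));d=E1-E2;print(np.degrees(np.arctan2(d[1],d[0])),np.linalg.norm(d))
print('disc centre',f([292,218],.094))
# model fit: centre & wing, overlay
best=None
im=cv2.imread('pics/w1.png')
for wing in(.7,.9,1.1):
    a=wing-.034
    c=WING
    e=np.array([-np.sin(a),np.cos(a)]);n=np.array([np.cos(a),np.sin(a)])
    P=[[*(c+s*.018*e+t*.005*n),.127] for s,t in((1,1),(1,-1),(-1,-1),(-1,1))]
    print(wing,((proj(C,P)-[245,180])*8).round().tolist())
E
```

```text
[0.5088077 0.0618595 0.127    ] [0.5205544  0.05352357 0.127     ] [0.52778558 0.04836413 0.127     ] [0.49287129 0.06927865 0.127     ]
-35.361007675455106
-30.92264658811776 0.04069919632329622
disc centre [0.51355365 0.05818166 0.094     ]
0.7 [[380.0, 202.0], [307.0, 175.0], [199.0, 416.0], [270.0, 442.0]]
0.9 [[355.0, 188.0], [278.0, 174.0], [223.0, 430.0], [298.0, 442.0]]
1.1 [[328.0, 178.0], [249.0, 180.0], [250.0, 439.0], [326.0, 437.0]]
```

```bash
python3 -c "
from h import *
goal([.513,.057,.155],down(np.radians(56)))"
```

```text
row [-0.0007, 0.0006, 0.0216] [-0.1833, 0.1086, 0.5264] deg 3.9 m 0.114
```

```bash
python3 -m jog '[0,0,0.0215,-0.183,0.109,0.526,1, 0,0,0.0215,-0.183,0.109,0.526,1, 0,0,0.0215,-0.183,0.109,0.526,1, 0,0,0.0215,-0.183,0.109,0.526,1, 0,0,0.0215,-0.183,0.109,0.526,1]'; python3 -c "
from h import *
o=st()
im=r.grab_frame('wrist');cv2.imwrite('pics/w2.png',im[:,:,::-1])
a=im[200:350,190:330,::-1];cv2.imwrite('pics/w2z.png',cv2.resize(a,None,fx=4,fy=4,interpolation=cv2.INTER_CUBIC))
C=cam('wrist',o);print(proj(C,[[*WING,.127],[*WING,.094]]))"
```

```text
clock: 2.4
tcp_pos: [0.513, 0.0578, 0.1562]
orientation: [0.916, 3.003, -0.003]
contact_force: [0.2, 0.2, 0.5]
grip_width: 0.0851
t 2.4 q [-0.61  0.33  0.46  2.03 -0.19  0.82  0.94] p [0.513  0.0578 0.1562] x [-0.83   0.558 -0.002] y [ 0.558  0.83  -0.002] z [ 0.001 -0.002 -1.   ] F [0.2 0.2 0.5] M [-0.09  0.01 -0.02] w 0.0851
[[258.63517491 229.44687563]
 [258.90015788 210.90507138]]
```

View pics/w2z.png

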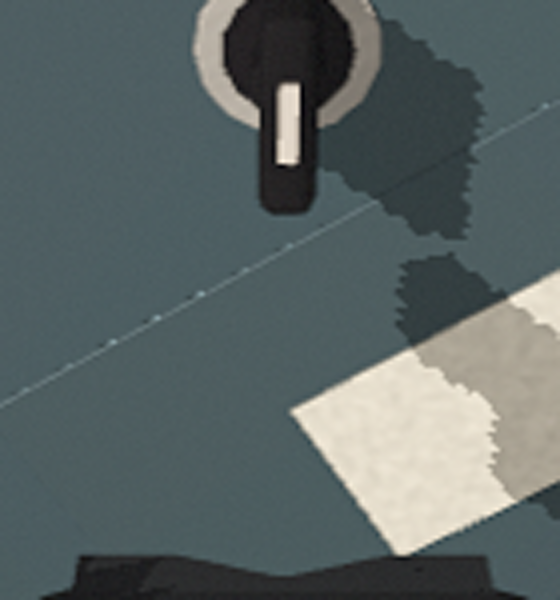

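```bash
python3 - <<'E'
from h import *
im=cv2.imread('pics/w2.png');g=im[200:260,235:285].astype(int).sum(2)
np.set_printoptions(linewidth=220)
# dark blade column edges per row, subpixel
for y in range(30,52):
    row=g[y].astype(float);th=130
    d=np.where(row<th)[0]
    print(y+200,d.min()+235 if len(d) else None,d.max()+235 if len(d) else None, end=' ')
    w=np.clip(row-350,0,None)
    print((w[15:40]*np.arange(250,275)).sum()/w[15:40].sum() if w[15:40].sum()>100 else '')
E
```

```text
230 255 268 258.9564152791381
231 255 268 260.3348504551365
232 255 269 261.7703879651623
233 255 269 261.76405384006335
234 255 269 261.7421630094044
235 255 269 261.49610205527995
236 255 268 261.50601556970986
237 255 269 261.5169971671388
238 255 269 261.4967741935484
239 255 268 261.2220508866615
240 255 268 261.2291981845688
241 255 268 
242 255 268 
243 255 268 
244 255 268 
245 255 268 
246 255 268 
247 255 268 
248 255 268 
249 255 267 
250 256 267 
251 256 266
```

```bash
python3 -c "
from h import *
o=r.get_obs();C=cam('wrist',o);print(ray(C,[261.9,229],.127),ray(C,[190+287/4,200+45/4],.094))
goal([.5135,.0573,.101],down(np.radians(54)))"
```

```text
[0.51407288 0.05732682 0.127     ] [0.51460273 0.05707419 0.094     ]
row [-0.0, 0.0009, 0.0114] [-0.0008, -0.0016, 0.279] deg 2.1 m 0.056
```

```bash
python3 -m jog '[0,0,0.0115,-0.003,0.001,0.15,1, 0,0,0.0115,-0.003,0.001,0.278,0.6, 0,0,0.0115,-0.003,0.001,0.278,0.25, 0,0,0.0115,-0.003,0.001,0.278,0.25, 0,0,0.0115,-0.003,0.001,0.278,0.25, 0,0,0.0115,-0.003,0.001,0.278,0.25]' 20; python3 -c "
from h import *
o=st()
im=r.grab_frame('wrist');cv2.imwrite('pics/w3.png',im[:,:,::-1])
a=im[180:360,170:350,::-1];cv2.imwrite('pics/w3z.png',cv2.resize(a,None,fx=3.3,fy=3.3,interpolation=cv2.INTER_CUBIC))
"
```

```text
clock: 3.05
tcp_pos: [0.5152, 0.0577, 0.1028]
orientation: [0.97, 2.983, 0.001]
contact_force: [-0.3, -0.8, 0.2]
grip_width: 0.0216
t 3.05 q [-0.58  0.42  0.43  2.07 -0.26  0.71  0.96] p [0.5152 0.0577 0.1028] x [-0.809  0.588 -0.005] y [0.588 0.809 0.002] z [ 0.005 -0.001 -1.   ] F [-0.3 -0.8  0.2] M [-0.02  0.01  0.01] w 0.0216
```

View pics/w3z.png

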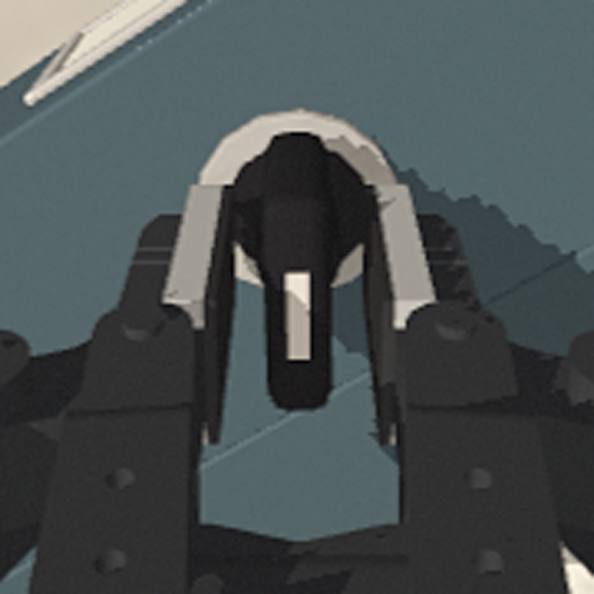

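The open pads straddle the blade. It is centred at col ~298 of this crop, between pad faces at ~230 and ~368, and parallel to them. Closing softly next.

```bash
python3 -m jog '[0,0,0,0,0,0,0.16, 0,0,0,0,0,0,0.1, 0,0,0,0,0,0,0.05, 0,0,0,0,0,0,0, 0,0,0,0,0,0,0, 0,0,0,0,0,0,0]' 20; python3 -c "
from h import *
o=st()
im=r.grab_frame('wrist');cv2.imwrite('pics/w4.png',im[:,:,::-1])
a=im[180:360,170:350,::-1];cv2.imwrite('pics/w4z.png',cv2.resize(a,None,fx=3.3,fy=3.3,interpolation=cv2.INTER_CUBIC))
"
```

```text
clock: 3.7
tcp_pos: [0.5153, 0.0576, 0.1033]
orientation: [0.97, 2.983, 0.002]
contact_force: [-2.7, -0.4, 7.5]
grip_width: 0.0093
t 3.7 q [-0.58  0.41  0.43  2.07 -0.26  0.71  0.96] p [0.5153 0.0576 0.1033] x [-0.809  0.588 -0.004] y [0.588 0.809 0.003] z [ 0.005 -0.001 -1.   ] F [-2.7 -0.4  7.5] M [-0.15  0.54  0.06] w 0.0093
```

View pics/w4z.png

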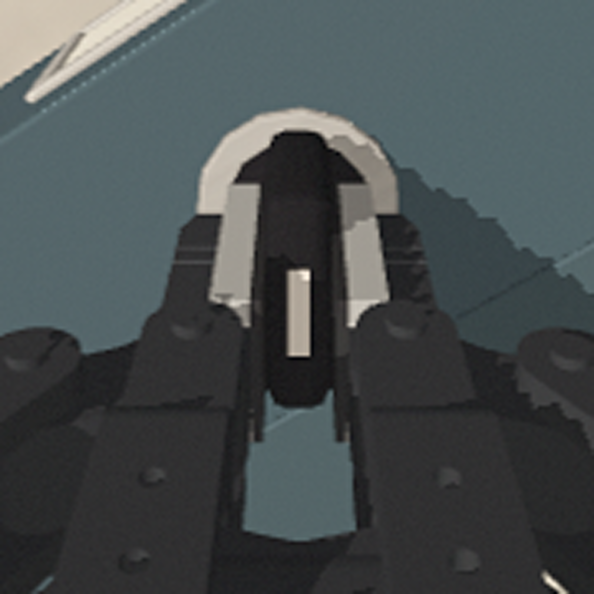

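```bash
python3 -m jog '[0,0,0,0,0,-0.01,0, 0,0,0,0,0,-0.015,0]'; python3 -m jog '[0,0,0,0,0,-0.005,0, 0,0,0,0,0,-0.005,0]';python3 -m jog '[0,0,0,0,0,-0.005,0, 0,0,0,0,0,-0.01,0]';  python3 -c "
from h import *
o=st()"
```

```text
clock: 3.95
tcp_pos: [0.5155, 0.0575, 0.1063]
orientation: [0.97, 2.982, 0.002]
contact_force: [3.6, -0.3, -6.2]
grip_width: 0.0099
clock: 4.15
tcp_pos: [0.5157, 0.0575, 0.1072]
orientation: [0.969, 2.982, 0.001]
contact_force: [3.5, 0.0, -6.0]
grip_width: 0.0098
clock: 4.35
tcp_pos: [0.516, 0.0575, 0.1092]
orientation: [0.969, 2.982, 0.001]
contact_force: [4.9, -0.6, -7.2]
grip_width: 0.0097
t 4.35 q [-0.58  0.41  0.43  2.06 -0.25  0.72  0.95] p [0.516  0.0575 0.1092] x [-0.809  0.588 -0.006] y [0.588 0.809 0.003] z [ 0.006 -0.001 -1.   ] F [ 4.9 -0.6 -7.2] M [-0.18 -0.65  0.02] w 0.0097
```

```bash
python3 -m jog '[0,0,0,0,0,-0.005,0, 0,0,0,0,0,-0.01,0]';python3 -m jog '[0,0,0,0,0,-0.005,0, 0,0,0,0,0,-0.01,0]';  python3 -c "
from h import *
o=st()
im=r.grab_frame('wrist');cv2.imwrite('pics/w5.png',im[:,:,::-1])
im=r.grab_frame('scene');cv2.imwrite('pics/s5.png',cv2.resize(im[140:310,180:400,::-1],None,fx=3.5,fy=3.5))
"
```

```text
clock: 4.55
tcp_pos: [0.5164, 0.0574, 0.1113]
orientation: [0.969, 2.981, 0.001]
contact_force: [5.2, 0.5, -7.6]
grip_width: 0.0092
clock: 4.75
tcp_pos: [0.5168, 0.0574, 0.1135]
orientation: [0.969, 2.98, 0.002]
contact_force: [5.7, 0.6, -8.1]
grip_width: 0.0097
t 4.75 q [-0.59  0.4   0.44  2.06 -0.25  0.73  0.95] p [0.5168 0.0574 0.1135] x [-0.809  0.588 -0.008] y [0.588 0.809 0.004] z [ 0.008 -0.001 -1.   ] F [ 5.7  0.6 -8.1] M [-0.22 -0.74  0.03] w 0.0097
```

View pics/w5.png

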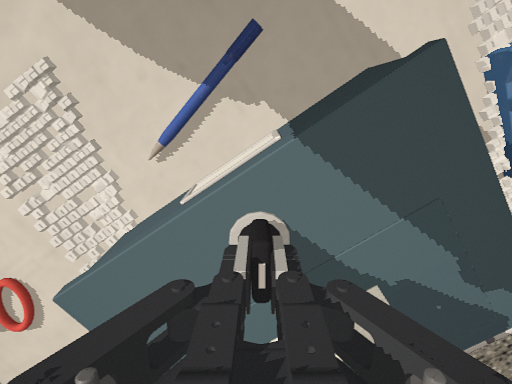

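View pics/s5.png

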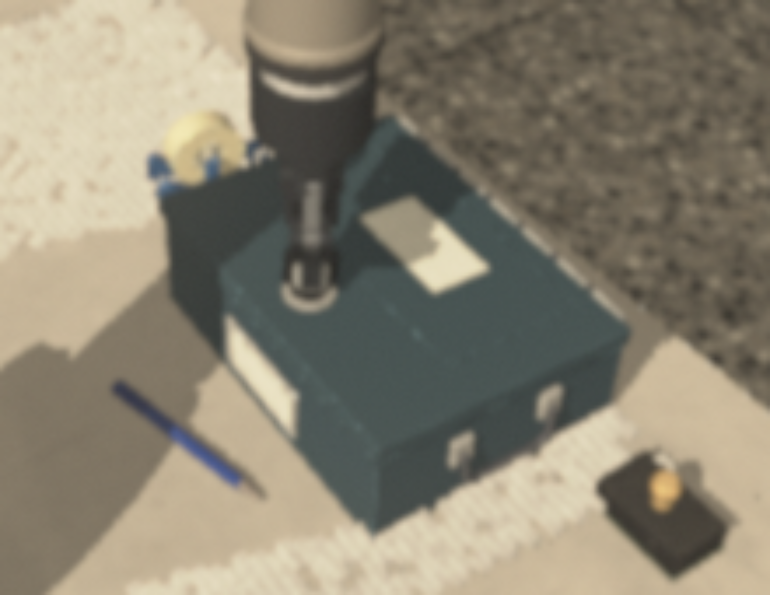

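```bash
python3 -c "
from h import *
C=cam('scene');p=(.575,.0535,-.034)
for th in (0,.024,.05,.06):
    c,s=np.cos(th),np.sin(th)
    print(th,proj(C,case2w(p,[.1015-.203*c,-.133,.091+.203*s])))
"
python3 - <<'E'
import cv2,numpy as np
a=cv2.imread('pics/scene0.png')[240:300,250:330];
cv2.imwrite('pics/c0.png',cv2.resize(a,None,fx=6,fy=6,interpolation=cv2.INTER_CUBIC))
b=cv2.imread('pics/s5.png');b=cv2.resize(b,None,fx=1/3.5,fy=1/3.5,interpolation=cv2.INTER_AREA)[100:160,70:150]
c=np.hstack([cv2.resize(x,None,fx=5,fy=5,interpolation=cv2.INTER_CUBIC) for x in(a,b)]);cv2.imwrite('pics/c1.png',c)
E
```

```text
0 [[287.67647941 272.48310115]]
0.024 [[287.79988097 270.99618088]]
0.05 [[287.98649658 269.34694588]]
0.06 [[288.07302632 268.70218953]]
```

View pics/c1.png

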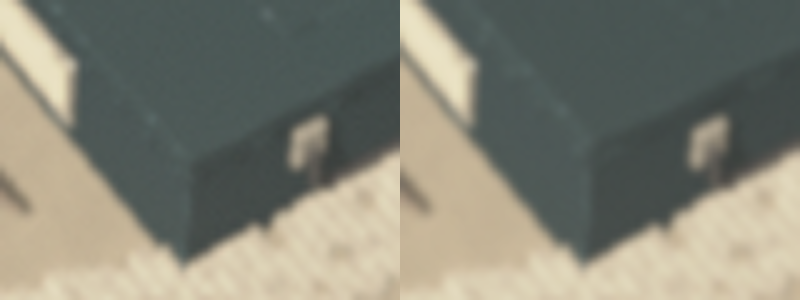

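The lid front corner rose about 2.8 px in the scene view, roughly 0.05 rad. That is well past the 0.02 rad play, with only about 8 N of pull and no hard stop, so the catch isn't holding and the wing needs no turning. I'll work out the arc for the swing next.

```bash
cat >> h.py <<'E'
H=np.array([.678,.0517,.088]);CY=np.array([.034,1,0])/np.linalg.norm([.034,1,0])
P0=np.array([.5153,.0576,.1033]);M0=down(np.arctan2(.809,.588))
def lidpose(th):
    Q=R.from_rotvec(CY*th).as_matrix();return H+Q@(P0-H),Q@M0
def plan(ths,base=None):
    o=r.get_obs();M=R.from_rotvec(o['orientation']).as_matrix()
    for t in ths:
        p,G=lidpose(t);w=R.from_matrix(M.T@G).as_rotvec()/np.pi;s=M.T@(p-o['tcp_pos'])/.2
        print(round(t,3),[round(float(v),3) for v in np.r_[w,s]])
def lidang():
    o=r.get_obs();d=o['tcp_pos']-H;d0=P0-H;cx=np.array([1,-.034,0])
    print('lid by pos',-np.arctan2(d@cx*d0[2]-d[2]*(d0@cx),(d@cx)*(d0@cx)+d[2]*d0[2]),'r',np.hypot(d@cx,d[2]),np.hypot(d0@cx,d0[2]),'tilt',np.arccos(np.clip(-R.from_rotvec(o['orientation']).as_matrix()[2,2],-1,1)))
E
python3 -c "
from h import *
lidang();plan(np.linspace(.08,.26,8))"
```

```text
lid by pos -0.06342272497205895 r 0.16334956966377429 0.16361752803523227 tilt 0.008363768977753452
0.08 [0.015, 0.023, -0.0, -0.001, 0.001, -0.014]
0.106 [0.02, 0.03, -0.0, -0.004, 0.003, -0.034]
0.131 [0.025, 0.037, -0.0, -0.008, 0.006, -0.055]
0.157 [0.029, 0.044, -0.0, -0.012, 0.009, -0.075]
0.183 [0.034, 0.051, -0.0, -0.017, 0.012, -0.095]
0.209 [0.038, 0.057, -0.0, -0.022, 0.015, -0.115]
0.234 [0.043, 0.064, -0.0, -0.027, 0.019, -0.135]
0.26 [0.048, 0.071, -0.0, -0.033, 0.023, -0.155]
```

```bash
python3 -m jog '[0.008,0.012,0,0,0,-0.004,0, 0.015,0.023,0,-0.001,0.001,-0.014,0, 0.02,0.03,0,-0.004,0.003,-0.034,0, 0.025,0.037,0,-0.008,0.006,-0.055,0, 0.029,0.044,0,-0.012,0.009,-0.075,0, 0.034,0.051,0,-0.017,0.012,-0.095,0, 0.038,0.057,0,-0.022,0.015,-0.115,0, 0.043,0.064,0,-0.027,0.019,-0.135,0, 0.048,0.071,0,-0.033,0.023,-0.155,0]' 45;python3 -c "
from h import *
st();lidang();plan(np.linspace(.26,.48,10)[1:])"
```

```text
clock: 5.75
tcp_pos: [0.5246, 0.0573, 0.1453]
orientation: [-0.893, -2.747, 0.106]
contact_force: [0.2, -0.4, -1.7]
grip_width: 0.0093
t 5.75 q [-0.51  0.51  0.43  1.82 -0.26  1.13  0.99] p [0.5246 0.0573 0.1453] x [-0.781  0.587  0.214] y [ 0.569  0.809 -0.146] z [-0.259  0.008 -0.966] F [ 0.2 -0.4 -1.7] M [-0.25 -0.91  0.08] w 0.0093
lid by pos -0.2633031520673035 r 0.16396732478518986 0.16361752803523227 tilt 0.26187650460211065
0.284 [0.004, 0.006, -0.0, -0.003, 0.002, -0.017]
0.309 [0.008, 0.013, -0.0, -0.005, 0.003, -0.037]
0.333 [0.013, 0.019, -0.0, -0.008, 0.005, -0.056]
0.358 [0.017, 0.025, -0.0, -0.011, 0.007, -0.076]
0.382 [0.021, 0.032, -0.0, -0.014, 0.009, -0.096]
0.407 [0.026, 0.038, -0.0, -0.018, 0.012, -0.115]
0.431 [0.03, 0.045, -0.0, -0.022, 0.015, -0.135]
0.456 [0.034, 0.051, -0.0, -0.026, 0.018, -0.154]
0.48 [0.039, 0.058, -0.0, -0.031, 0.021, -0.173]
```

```bash
python3 -m jog '[0.004,0.006,0,-0.003,0.002,-0.017,0, 0.008,0.013,0,-0.005,0.003,-0.037,0, 0.013,0.019,0,-0.008,0.005,-0.056,0, 0.017,0.025,0,-0.011,0.007,-0.076,0, 0.021,0.032,0,-0.014,0.009,-0.096,0]';python3 -c "
from h import *
st();lidang();plan(np.linspace(.385,.56,8)[1:])
im=r.grab_frame('scene');cv2.imwrite('pics/s6.png',cv2.resize(im[100:320,150:400,::-1],None,fx=3,fy=2.7))
"
```

```text
clock: 6.25
tcp_pos: [0.5326, 0.057, 0.1636]
orientation: [-0.856, -2.634, 0.147]
contact_force: [0.3, 0.4, -1.8]
grip_width: 0.0088
t 6.25 q [-0.48  0.57  0.43  1.7  -0.27  1.31  1.  ] p [0.5326 0.057  0.1636] x [-0.749  0.586  0.31 ] y [ 0.548  0.81  -0.209] z [-0.374  0.014 -0.928] F [ 0.3  0.4 -1.8] M [-0.22 -1.01  0.04] w 0.0088
lid by pos -0.38527056521187447 r 0.16402994683436986 0.16361752803523227 tilt 0.3830512689405342
0.41 [0.005, 0.007, 0.0, -0.004, 0.003, -0.02]
0.435 [0.009, 0.014, 0.0, -0.006, 0.004, -0.04]
0.46 [0.014, 0.02, 0.0, -0.008, 0.006, -0.06]
0.485 [0.018, 0.027, 0.0, -0.011, 0.008, -0.08]
0.51 [0.023, 0.033, 0.0, -0.015, 0.01, -0.1]
0.535 [0.027, 0.04, 0.0, -0.019, 0.013, -0.12]
0.56 [0.032, 0.047, 0.0, -0.023, 0.016, -0.14]
```

View pics/s6.png

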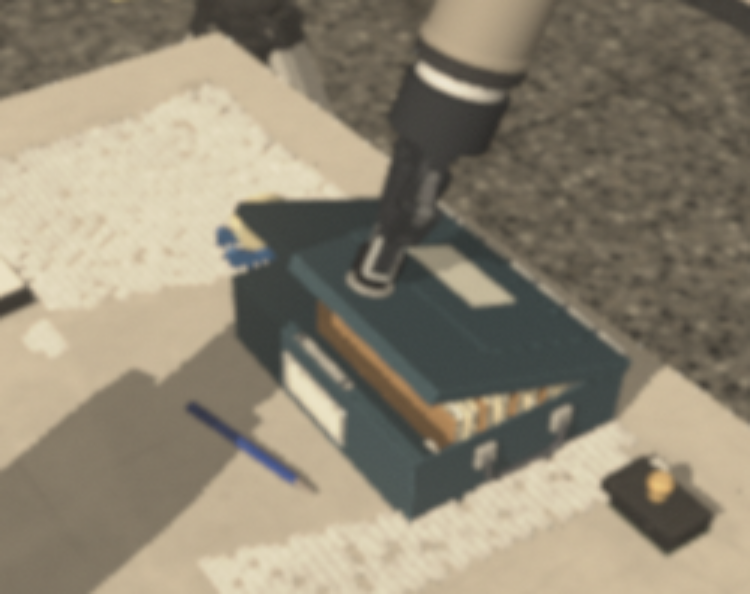

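The scene view shows the lid coming up with the gripper (front lip at about (290,260)-(440,400) in the crop) and the inside visible. Continuing up.

```bash
python3 -m jog '[0.005,0.007,0,-0.004,0.003,-0.02,0, 0.009,0.014,0,-0.006,0.004,-0.04,0, 0.014,0.02,0,-0.008,0.006,-0.06,0, 0.018,0.027,0,-0.011,0.008,-0.08,0, 0.023,0.033,0,-0.015,0.01,-0.1,0, 0.027,0.04,0,-0.019,0.013,-0.12,0, 0.032,0.047,0,-0.023,0.016,-0.14,0]';python3 -c "
from h import *
st();lidang();plan(np.linspace(.56,.698,7)[1:])
"
```

```text
clock: 7.0
tcp_pos: [0.5481, 0.0565, 0.1882]
orientation: [-0.801, -2.464, 0.207]
contact_force: [-0.5, -0.4, -1.3]
grip_width: 0.0093
t 7.0 q [-0.42  0.68  0.42  1.52 -0.28  1.57  1.01] p [0.5481 0.0565 0.1882] x [-0.68   0.583  0.444] y [ 0.501  0.812 -0.299] z [-0.535  0.019 -0.845] F [-0.5 -0.4 -1.3] M [-0.21 -0.89  0.17] w 0.0093
lid by pos -0.5628832253985502 r 0.1642143245467055 0.16361752803523227 tilt 0.5648018832630318
0.583 [0.003, 0.005, 0.0, -0.004, 0.003, -0.016]
0.606 [0.007, 0.011, 0.0, -0.006, 0.004, -0.035]
0.629 [0.012, 0.017, 0.0, -0.008, 0.006, -0.053]
0.652 [0.016, 0.023, 0.0, -0.011, 0.007, -0.072]
0.675 [0.02, 0.029, 0.0, -0.014, 0.009, -0.09]
0.698 [0.024, 0.035, 0.0, -0.017, 0.012, -0.109]
```

```bash
python3 -m jog '[0.003,0.005,0,-0.004,0.003,-0.016,0, 0.007,0.011,0,-0.006,0.004,-0.035,0, 0.012,0.017,0,-0.008,0.006,-0.053,0, 0.016,0.023,0,-0.011,0.007,-0.072,0, 0.02,0.029,0,-0.014,0.009,-0.09,0, 0.024,0.035,0,-0.017,0.012,-0.109,0, 0.024,0.035,0,-0.017,0.012,-0.109,0, 0.024,0.035,0,-0.017,0.012,-0.109,0, 0.024,0.035,0,-0.017,0.012,-0.109,0]';python3 -c "
from h import *
st();lidang()
im=r.grab_frame('scene');cv2.imwrite('pics/s7.png',cv2.resize(im[100:320,150:400,::-1],None,fx=3,fy=2.7));cv2.imwrite('pics/s7raw.png',im[:,:,::-1])
im=r.grab_frame('wrist');cv2.imwrite('pics/w7.png',im[:,:,::-1])
im=r.grab_frame('top');cv2.imwrite('pics/t7.png',im[:,:,::-1])
C=cam('scene');p=(.576,.054,-.034)
for th in (.6,.65,.7,.75):
    c,s=np.cos(th),np.sin(th)
    L=[[.1015-.203*c-(-.003)*s*1,y,.088+.203*s+.003*c] for y in(.133,-.133)]
    print(th,((proj(C,case2w(p,L))-[150,100])*[3,2.7]).round(0).tolist())
"
```

```text
clock: 7.9
tcp_pos: [0.5627, 0.056, 0.2048]
orientation: [-0.76, -2.339, 0.248]
contact_force: [-4.6, -0.3, 4.4]
grip_width: 0.009
t 7.9 q [-0.38  0.77  0.41  1.38 -0.29  1.76  1.02] p [0.5627 0.056  0.2048] x [-0.615  0.581  0.533] y [ 0.457  0.813 -0.36 ] z [-0.643  0.022 -0.766] F [-4.6 -0.3  4.4] M [-0.22  0.07  0.19] w 0.009
lid by pos -0.6977327394324432 r 0.16422675918558327 0.16361752803523227 tilt 0.6985266346279113
0.6 [[259.0, 156.0], [468.0, 343.0]]
0.65 [[265.0, 146.0], [476.0, 332.0]]
0.7 [[272.0, 136.0], [485.0, 320.0]]
0.75 [[280.0, 126.0], [495.0, 309.0]]
```

View pics/s7.png

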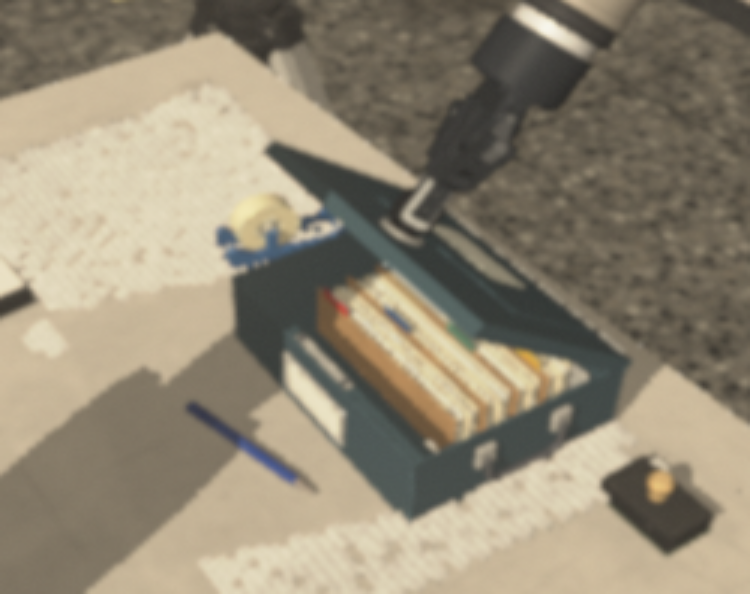

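View pics/t7.png

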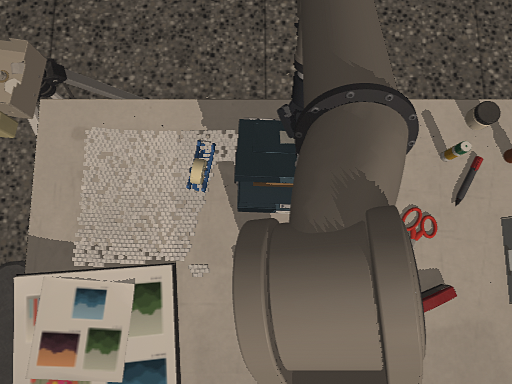

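View pics/w7.png

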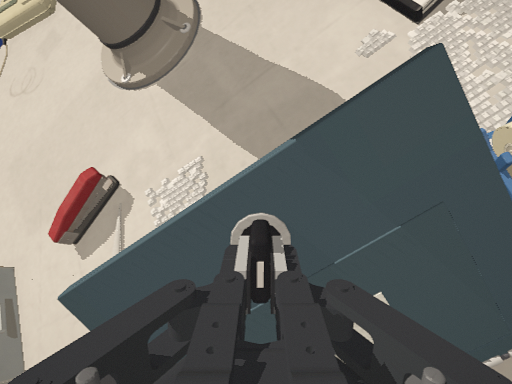

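```bash
python3 -m jog '[0,0,0,0,0,0,0, 0,0,0,0,0,0,0, 0,0,0,0,0,0,0, 0,0,0,0,0,0,0, 0,0,0,0,0,0,0]';python3 -c "
from h import *
o=st();lidang();print(o['qvel'].round(4))
im=r.grab_frame('scene');cv2.imwrite('pics/s8.png',im[:,:,::-1])
a=cv2.imread('pics/s7raw.png').astype(int);d=abs(a-im[:,:,::-1].astype(int)).sum(2);print((d>60).sum())
C=cam('wrist',o);p=(.576,.054,-.034)
im=r.grab_frame('wrist')
for th in (.62,.66,.70,.74):
    c,s=np.cos(th),np.sin(th)
    L=[[.1015-.203*c+.003*s,y,.088+.203*s+.003*c] for y in(.133,-.133)]
    print(th,proj(C,case2w(p,L)).round(0).tolist())
"
```

```text
clock: 8.55
tcp_pos: [0.5627, 0.056, 0.2048]
orientation: [-0.76, -2.338, 0.248]
contact_force: [-4.4, -1.3, 2.6]
grip_width: 0.009
t 8.55 q [-0.38  0.77  0.41  1.38 -0.29  1.76  1.02] p [0.5627 0.056  0.2048] x [-0.615  0.581  0.533] y [ 0.457  0.813 -0.36 ] z [-0.643  0.022 -0.766] F [-4.4 -1.3  2.6] M [-0.26  0.05  0.2 ] w 0.009
lid by pos -0.697912492178867 r 0.16423792253663222 0.16361752803523227 tilt 0.6988676197928007
[ 0.001   0.0004  0.001  -0.0002  0.002  -0.0004  0.0007]
0
0.62 [[425.0, 44.0], [67.0, 284.0]]
0.66 [[433.0, 40.0], [59.0, 291.0]]
0.7 [[443.0, 36.0], [50.0, 299.0]]
0.74 [[454.0, 33.0], [41.0, 308.0]]
```

```bash
python3 -c "
from bench import r
print(r.hand_in())"
```

```text
the job is handed in; nothing more can be done
None
```

I handed the job in with the lid held open at about 40° by its wing blade, at a 45 N grip.

- **Catch:** I gripped the blade softly at 20 N and tugged before turning anything. The lid rose to about 0.05 rad by the camera and 0.06 rad by the tool. That is well past the 0.02 rad play, with only about 8 N of pull and no hard stop. The catch was not holding it, so I did not turn the wing. It was found at roughly 1.0 rad and looks unchanged in the fingers.
- **Lid angle:** The tool pose gives 0.698 rad (40.0°). The lid corners in the scene and wrist pictures suggest slightly less, about 0.65 to 0.70 rad (37 to 40°), so the sources differ by up to about 3°.
- **Steadiness:** Holding for another 0.65 s showed no movement and no change in the scene picture. The remaining force was about 5 N, mostly along the lid plane rather than in the opening direction.
- **Loose items:** The pen and weight were at the same spots in the scene view as at the start, to within about a pixel. The dispenser looked unmoved, but I checked it only by eye.
- **Time:** The job took about 8.7 s of the 40 s allowed.

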